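# Set the slice thickness and bring the cheese up to the stop

### The arm

A 6-joint arm with a two-finger parallel gripper is mounted at the origin on a cart in front of the work surface, level with it; the furniture and walls round the work are solid. World frame = base frame: x ahead of the robot, y to its left, z up, the work surface at z = 0. Lengths are in mm, angles in rad, forces in N, time in s.
With the tool pointing down it reaches from about 350 to 850 mm from the base axis. Payload 8.1 kg.
Tool frame: the origin (TCP) lies midway between the tips of the shut fingers; the grasp point (between the pads) lies 19 mm behind it; z points along the fingers, y is the line along which they close (so a half turn about z gives the same grasp; the last joint's range is limited). The gripper opens to 85 mm and grips with 20 to 120 N. Pads are 22 mm wide; open, the fingers measure 114 mm over their backs; the gripper's body (76 mm by 85 mm) begins 54 mm behind the grasp point. The pads swing forward as they close: fully open they stand 13 mm farther back than shut.
Start: joints at [-1.253, 0.13, 1.488, -0, 1.523, -0.085], TCP at [235.217, -551.977, 231.292] pointing down, gripper open.
Joint ranges: [-2.96, 2.96], [-0.89, 2.26], [0.02, 2.5], [-1.34, 4.48], [0, 2.73], [-2.66, 2.66]. Speed limits (rad/s): [2.39, 2.39, 2.79, 3.14, 3.14, 3.14].

### API

Orientations are given as a 3x3 rotation matrix whose columns are the frame's x, y, z axes.
In Python, from rig import r, imaging, probe_bus, job gives the robot as it stands (r), with the cameras (imaging), the readings (probe_bus) and the job (job).
- The arm moves only by the shell command python3 drive.py 'ROWS' [FORCE]. ROWS is rows parted by semicolons, their numbers by spaces, 1 to 5 of them, each of 7 numbers: a rotation vector rx, ry, rz in rad, then dx, dy, dz in mm, then the opening from 0.0 (shut) to 1.0 (fully open); each row is the pose to reach, as a shift and turn from the pose commanded when the command began, along the tool's axes at that moment; what a row does not reach only later rows make up. A row lasts 1/8 s, in which the tool goes at most 62.5 mm and 0.188 rad, less where a joint would pass 70% of its speed; a pose out of reach is approached as far as the arm can. The fingers move at their own pace and stop on an object; FORCE is the grip in N (left out, the last holds). Time passes only in rows, so rows that do not move let the fingers close. It prints the time, the measured TCP pose, the force, the opening and the grip force at its end.
- probe_bus.state(): the state, without advancing time (a new reading comes with each control period).
- imaging.camera(name): name is "scene" or "side" or "wrist"; returns the picture (384x512x3 uint8, red, green, blue); there is no depth.
- imaging.camera_params(name): a dict with "camera_matrix" (3x3 intrinsics, pixels), "k1" (the pictures are not rectified: a ray, as slopes to the right and down, at radius r is drawn at 1 + k1 r^2 times it, then the intrinsics apply), "rvec" (rotation vector, rad) and "tvec" (3), from world to camera coordinates, as OpenCV has them; the wrist camera has in their place "T_tool_cam" (4x4, takes a point from camera to tool coordinates, whose origin is the TCP and whose axes are the flange's). Camera axes: x right, y down, z forward; pixel columns grow to the right and rows downward; lengths in mm; the calibration is good to about 2 mm. A picture is of the moment at which its call begins: read the wrist's pose just before it. camera_params takes no time and is no camera call.
- job.sign_off(): hands the job in; it is judged then, once.
The state is a dict: "time_s": time; "qpos": joint angles; "dq": joint speeds; "joint_torque": joint torques, N m; "tool_pos": TCP position; "ee_rot": TCP orientation; "force": force on the tool from outside, world axes, zero at the start; "wrist_torque": the same for the moment, N m; "grip_width": opening from 0.0 (shut) to 1.0 (fully open); "finger_force": force on a finger pad.
Only numpy, scipy, OpenCV 4.12 (cv2) and the standard library are available. Lean on these libraries where they do the work, as an engineer would, in place of code of your own. Each camera call takes 0.05 s, during which the arm holds its last target. There are 200 camera calls.

### The job

Get the slicing guide ready to cut: with a fingertip on its knurled adjuster wheel, roll the wheel until the stop plate has closed up to the gauge mark, its pointer in line with the line on the gauge clip. Then push the block of cheese along the board with a fingertip, between the knife forks, until it lies flat against the stop plate, gently enough that the plate stays on its mark. Move the plate only by its wheel, do not touch the gauge clip, grip and lift nothing, and leave the guide and the things around it where they stand.

Things in the scene. Friction and masses are not known exactly. Their poses are not given: they have to be found in the camera images.
- slicing_guide: Slicing guide: beech board on rubber feet, top at z = 22 mm, 1.9 kg, loose. Origin on the worktop; x runs across it, away from the robot (-85 to 85 mm), y along it to the left (-200 to 150). White adjuster housing y 40 to 140, x -47 to 47, top z = 62. Steel knife forks at y = -70, up to z = 99, free between x = -54 and 66. Wooden back rest x 74 to 83, y -195 to -83, up to z = 62.
- wheel_top (a point): Top of the knurled steel adjuster wheel, 48 mm across and 16 mm wide, 14 mm proud of its slot in the housing; in the guide at x = 0, y = 90, z = 76 mm. Its axle lies along the guide's x, so its top rolls along the guide's y. It takes about 2 N at the rim and stays where it is left; a fingertip pressed on with 4 to 8 N turns it by friction.
- thumb_wheel (a joint): Turn of the wheel, rad: 0 as built, growing as its top rolls to the guide's +y (away from the stop plate). The rack runs under its pinion, so this way CLOSES the gap: 24 mm of rim travel (1 rad) moves the plate 8 mm to -y. The other way opens it. Range -1.5 to 4.25; it starts between -0.9 and 1.1.
- stop_plate: Upright steel plate, 122 mm (x) by 6 mm (y), 66 mm tall, that slides along the guide's y on a rack, geared to the wheel, and a rod. Origin: foot of its face toward the knife forks (-y), on the board's midline, at the board's top; axes as the guide's. The gap from that face to the forks' plane is the slice thickness. About 5 N on its face would push it back. The robot must not touch it (over 1 N).
- pointer_tip (a point): Tip of the dark pointer, 3 mm wide, at the front foot of the stop plate, over the steel ruler on the board's front (-x) edge, at x = -74.5, z = 27 mm in the guide. It moves with the plate and starts 9 to 36 mm on the +y side of the gauge mark.
- gauge_clip: Small steel clip, 16 mm wide, riding on the board's front edge, set by the cook somewhere along the ruler. The robot must not touch it (over 1 N). Origin: on the board's midline (x = 0) at its top, with the same y as the clip's line.
- gauge_mark (a point): Inner end of the black line (2.4 mm wide) across the middle of the gauge clip's top, x = -74.5, z = 27 mm in the guide. The plate is on its mark when the pointer tip is at this point, within 2 mm.
- cheese: Block of cheese, 80 mm (x) by 85 mm (y) by 46 mm tall, 0.32 kg, loose on the right end of the board, its axes within 0.06 rad of the guide's. Origin: middle of its underside. Its left face (+y, 42.5 mm from the origin) starts 9 to 31 mm short of the forks' plane; it slides at 1.3 to 2.6 N. It is only to be pushed.
- salt_shaker: Salt shaker, 44 mm across, 90 mm tall, loose, behind the left end of the guide; origin at its foot. A bystander.
- spice_jar: Spice jar, 41 mm across, 105 mm tall, loose, at the back left; origin at its foot. A bystander.
- mug: White mug, 78 mm across without its handle, 101 mm tall, loose, to the right and nearer the robot; origin under it. A bystander.

How it is judged (in metres and radians):
On the way, in this order (a step that is already met when the one before it is completed fails the run):
1. the plate is on its mark while the cheese still lies clear of it (horizontal distance between pointer_tip and gauge_mark below 0.002 m and y of cheese in the frame of stop_plate below -0.0525 m), for 0.3 s.
2. the cheese lies flat against the stop plate (y of cheese in the frame of stop_plate above -0.0455 m and angle between the y axis of cheese and the y axis of stop_plate, either way round below 0.06 rad), for 0.1 s.
At the end, for the whole second after the job is handed in: The pointer tip is within 2 mm of the gauge mark, the cheese lies at rest on the board with its face flat against the stop plate (within 3 mm and 0.06 rad), and the slicing guide stands within 20 mm of where it stood (all of step 2 and horizontal distance between pointer_tip and gauge_mark below 0.002 m and height (world z) of cheese below 0.027 m and angle between cheese's own z axis and vertical below 0.03 rad and linear speed of cheese below 0.01 m/s and distance of slicing_guide from where it was at the start of the episode below 0.02 m); the robot touches nothing.
It fails at once if the slicing guide is shoved over 20 mm, lifted or tipped (distance of slicing_guide from where it was at the start of the episode above 0.02 m or height (world z) of slicing_guide above 0.005 m or angle between slicing_guide's own z axis and vertical above 0.06 rad).
It fails at once if the robot pushes the stop plate itself instead of rolling its wheel (contact force between the arm and stop_plate above 1 N).
It fails at once if the gauge clip is touched (contact force between the arm and gauge_clip above 1 N).
It fails at once if the cheese is lifted or tipped (height (world z) of cheese above 0.028 m or angle between cheese's own z axis and vertical above 0.12 rad).
It fails at once if a bystander is lifted, carried or knocked away (distance of any of salt_shaker, spice_jar, mug from where it was at the start of the episode above 0.02 m).
It also fails if it takes over 72 s, if anything falls off the work surface, if the arm or the gripper's body presses on something with over 40 N, if the wrist force passes 120 N, or if a joint passes its speed limit or range.

## Working session

There is one attempt and no reset: what is moved stays moved. The work goes in short steps, Python scripts to look and compute and a shell command to move; the robot and the scene stay as the last step left them, time stands still between calls to the robot, and variables do not carry over. Pictures are saved under pics/ and viewed, at most 12 in all, crops included, and the job is handed in when it is done.

```bash
ls; mkdir -p pics
python3 - <<'E'
from rig import r, imaging, probe_bus, job
import cv2,numpy as np
for n in ["scene","side"]:
    im=imaging.camera(n); cv2.imwrite(f"pics/{n}0.png",im[:,:,::-1])
    print(n,imaging.camera_params(n))
print(probe_bus.state()); print(imaging.camera_params("wrist"))
a=cv2.imread("pics/scene0.png");b=cv2.imread("pics/side0.png")
E
```

```text
drive.py
pics
rig.py
scene {'camera_matrix': array([[496.67300824,   0.        , 251.50951909],
       [  0.        , 496.67300824, 189.70230534],
       [  0.        ,   0.        ,   1.        ]]), 'k1': -0.19893758754364352, 'rvec': array([ 0.9210595 , -2.406898  ,  1.19572023]), 'tvec': array([ 394.54256796,  314.4444544 , 1288.55097476])}
side {'camera_matrix': array([[446.39103671,   0.        , 246.66285741],
       [  0.        , 446.39103671, 186.24694593],
       [  0.        ,   0.        ,   1.        ]]), 'k1': -0.02307998932823056, 'rvec': array([ 0.32405068, -2.63246044,  1.42993325]), 'tvec': array([ 564.26596411,  160.18874638, 1390.753403  ])}
{'time_s': 0.1, 'qpos': array([-1.25338315e+00,  1.31118118e-01,  1.48916746e+00, -6.39055917e-06,
        1.52303174e+00, -8.53837447e-02]), 'dq': array([ 6.05951425e-05, -1.17059967e-03, -3.11297454e-03,  5.55720886e-04,
        3.61152926e-04,  8.36076984e-04]), 'joint_torque': array([ 2.05610922e-03, -5.70951605e+01, -5.01940906e+01, -7.81453400e-05,
        8.20917747e-03, -8.99954466e-05]), 'tool_pos': array([ 235.064430
[... 258 characters left out ...]
0.24239994,  0.02522922]), 'wrist_torque': array([0.02317072, 0.03477376, 0.01090358]), 'finger_force': 0.0, 'grip_width': 1.0007601475932963}
{'camera_matrix': array([[312.05440177,   0.        , 251.98651113],
       [  0.        , 312.05440177, 194.96063767],
       [  0.        ,   0.        ,   1.        ]]), 'k1': -0.042858959522465566, 'T_tool_cam': array([[-8.93905003e-04, -9.51230243e-01, -3.08480513e-01,
         7.93797130e+01],
       [ 9.99999345e-01, -6.29859676e-04, -9.55531495e-04,
        -4.70589519e-01],
       [ 7.14631020e-04, -3.08481165e-01,  9.51230183e-01,
        -1.44291026e+02],
       [ 0.00000000e+00,  0.00000000e+00,  0.00000000e+00,
         1.00000000e+00]])}
```

View pics/scene0.png

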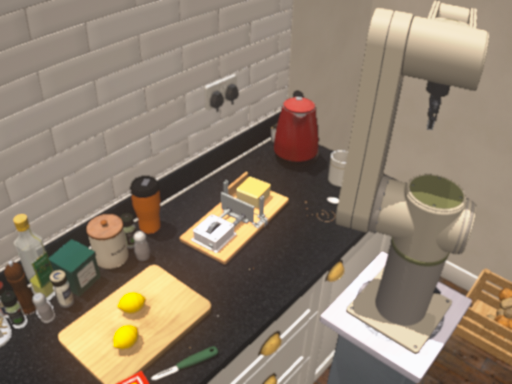

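View pics/side0.png

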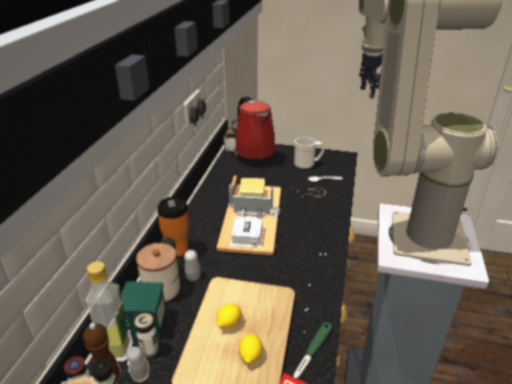

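The scene view shows the guide with its board corners at about (182,237), (222,258) and (289,201). In the side view they are at about (218,249), (272,253) and (281,187). The cheese is at the far (right) end and the housing at the near-left end.

```bash
cat > h.py <<'E'
import numpy as np,cv2
from rig import r, imaging, probe_bus, job
from scipy.spatial.transform import Rotation as R
def cam(n,s=None):
    p=imaging.camera_params(n)
    if n=="wrist":
        T=np.eye(4);T[:3,:3]=s["ee_rot"];T[:3,3]=s["tool_pos"]
        M=np.linalg.inv(T@p["T_tool_cam"])
        Rm,t=M[:3,:3],M[:3,3]
    else: Rm,t=R.from_rotvec(p["rvec"]).as_matrix(),p["tvec"]
    return p["camera_matrix"],np.array([p["k1"],0,0,0]),Rm,t
def ray(c,uv,z):
    K,d,Rm,t=c
    q=cv2.undistortPoints(np.array(uv,float).reshape(-1,1,2),K,d,criteria=(3,50,1e-9)) if 0 else cv2.undistortPoints(np.array(uv,float).reshape(-1,1,2),K,d)
    q=q.reshape(-1,2);D=np.c_[q,np.ones(len(q))]@Rm; C=-Rm.T@t
    return C+D*((np.broadcast_to(z,len(q))-C[2])/D[:,2])[:,None]
def proj(c,P):
    K,d,Rm,t=c
    return cv2.projectPoints(np.array(P,float).reshape(-1,1,3),cv2.Rodrigues(Rm)[0],t,K,d)[0].reshape(-1,2)
def totool(v): return probe_bus.state()["ee_rot"].T@np.array(v)
E
python3 - <<'E'
from h import *
print(ray(cam("scene"),[(182,237),(222,258),(289,201)],22).round())
print(ray(cam("side"),[(218,249),(272,253),(281,187)],22).round())
E
```

```text
[[ 613.  214.   22.]
 [ 465.  196.   22.]
 [ 484. -135.   22.]]
[[ 611.  230.   22.]
 [ 452.  210.   22.]
 [ 492. -145.   22.]]
```

```bash
cat > t.py <<'E'
import sys
from h import *
# world target -> tool shift & yaw
x,y,z,yaw=map(float,sys.argv[1:])
s=probe_bus.state();Rm=s["ee_rot"]
d=Rm.T@(np.array([x,y,z])-s["tool_pos"])
cy=np.arctan2(Rm[1,0],Rm[0,0]);dy=(yaw-cy+np.pi)%(2*np.pi)-np.pi
W=R.from_euler('z',yaw).as_matrix()@np.diag([1,-1,-1.])
print("rv",R.from_matrix(Rm.T@W).as_rotvec().round(3),"d",d.round(1),"yaw",cy.round(3),"q",s["qpos"].round(2),"t",s["time_s"],"F",s["force"].round(2))
E
python3 drive.py '0 0 -0.188 36 -32 -4 0;0 0 -0.376 72 -64 -7 0;0 0 -0.564 108 -96 -10 0;0 0 -0.752 144 -128 -13 0;0 0 -0.94 181 -159 -17 0'; python3 t.py 548 100 280 3.23
```

```text
time_s: 0.72
tool_pos: [339.6, -333.1, 247.9]
ee_rot: [[0.223, 0.975, -0.0], [0.975, -0.223, 0.001], [0.001, -0.0, -1.0]]
force: [0.0, 0.1, 0.5]
grip_width: 0.002
finger_force: 0.0
rv [ 0.000e+00 -1.000e-03 -1.884e+00] d [468.6 106.6 -31.9] yaw 1.346 q [-0.88 -0.22  1.8   0.    1.56 -0.66] t 0.725 F [0.04 0.13 0.52]
```

```bash
python3 drive.py '0 0 -0.188 47 10 -4 0;0 0 -0.376 94 20 -7 0;0 0 -0.564 140 32 -10 0;0 0 -0.752 187 42 -13 0;0 0 -0.94 234 53 -16 0'; python3 t.py 548 100 280 3.23
```

```text
time_s: 1.35
tool_pos: [444.7, -117.5, 264.1]
ee_rot: [[-0.654, 0.756, -0.0], [0.756, 0.654, 0.0], [0.0, -0.0, -1.0]]
force: [0.2, -0.1, -0.0]
grip_width: -0.004
finger_force: 0.0
rv [-0.    -0.    -0.946] d [ 96.9 220.4 -15.9] yaw 2.284 q [-0.37 -0.27  1.81 -0.    1.6  -1.08] t 1.35 F [ 0.24 -0.11 -0.01]
```

```bash
python3 drive.py '0 0 -0.188 19 44 -4 0;0 0 -0.376 38 88 -7 0;0 0 -0.564 58 132 -10 0;0 0 -0.752 78 176 -13 0;0 0 -0.94 97 220 -16 0'; python3 drive.py '0 0 0 0 0 0 0;0 0 0 0 0 0 0' | head -2
python3 - <<'E'
from h import *
s=probe_bus.state();im=imaging.camera("wrist");np.savez("s1.npz",im=im,R=s["ee_rot"],p=s["tool_pos"])
cv2.imwrite("pics/w1.png",cv2.resize(im[:,:,::-1],(768,576),interpolation=cv2.INTER_CUBIC))
E
```

```text
time_s: 1.98
tool_pos: [549.0, 99.2, 279.9]
ee_rot: [[-0.997, -0.08, -0.001], [-0.08, 0.997, -0.0], [0.001, -0.0, -1.0]]
force: [1.8, -1.1, 0.5]
grip_width: -0.004
finger_force: 0.0
time_s: 2.22
tool_pos: [548.4, 97.5, 279.7]
```

View pics/w1.png

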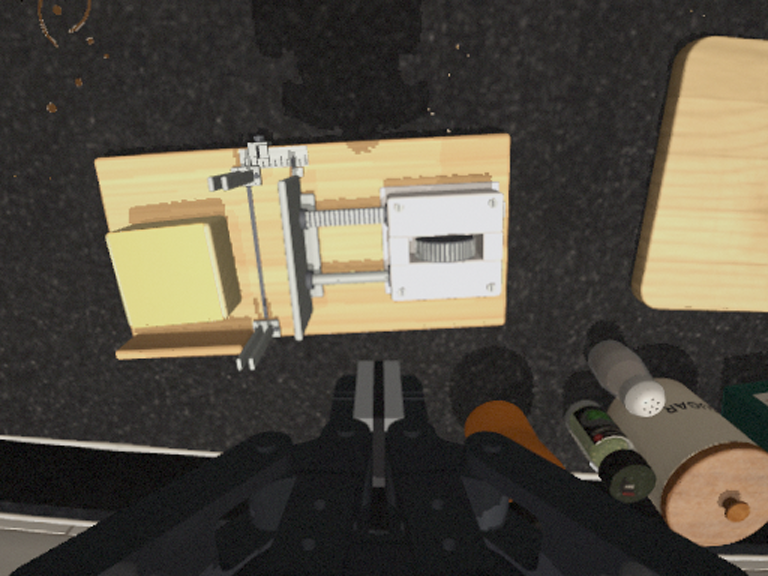

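The wrist view, at 1.5x scale, shows these positions:
- Board corners at about (97,158), (509,134) and (505,325).
- Wheel top at about (446,247).
- Clip at (258,150) and pointer near (297,165).
- Cheese top corners at (107,233), (206,222), (226,318) and (133,327).

The spice jar and salt shaker stand behind the left end, clear of the guide.

```bash
cat > g.py <<'E'
from h import *
from scipy.optimize import least_squares
E
python3 - <<'E'
from h import *
f=np.load("s1.npz");c=cam("wrist",dict(ee_rot=f["R"],tool_pos=f["p"]))
P=ray(c,np.array([(97,158),(509,134),(505,325)])/1.5,22)
print(P.round(1))
W=ray(c,[(446/1.5,247/1.5)],76);print("wheel",W.round(1))
G=np.array([[-85,-200],[-85,150],[85,150]]);
yaw=np.arctan2(*(-(P[1]-P[0])[:1]),(P[1]-P[0])[1]);M=R.from_euler('z',yaw).as_matrix()[:2,:2]
o=P[:,:2]-G@M.T;print("yaw",yaw,"o",o.round(1))
o=o.mean(0)
for n,uv,z in [("wheel",[(446,247)],76),("cheese",[(107,233),(206,222),(226,318),(133,327)],68),("clip",[(258,150)],27),("ptr",[(297,165)],27),("plate top",[(287,181),(299,338)],88)]:
    print(n,((ray(c,np.array(uv)/1.5,z)[:,:2]-o)@M).round(1))
im=f["im"][70:170,120:240,::-1];cv2.imwrite("pics/w1c.png",cv2.resize(im,None,fx=6,fy=6,interpolation=cv2.INTER_CUBIC)[:600])
E
```

```text
[[ 497.8 -142.4   22. ]
 [ 455.5  199.2   22. ]
 [ 622.6  221.6   22. ]]
wheel [[542.1 149.4  76. ]]
yaw 0.12345420760328957 o [[557.6  66.5]
 [558.3  60.8]
 [556.7  62.3]]
wheel [[-4.7 87.5]]
cheese [[ -28.1 -174.5]
 [ -32.1  -94.9]
 [  47.   -91.3]
 [  51.  -170.6]]
clip [[-82.5 -58.3]]
ptr [[-68.8 -27.6]]
plate top [[-60.7 -25.4]
 [ 59.1 -29.2]]
```

View pics/w1c.png

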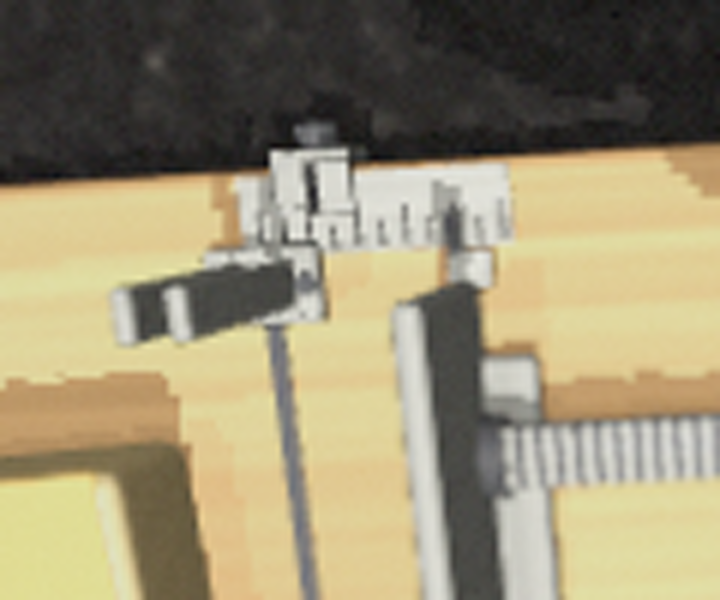

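In the crop, the clip line's inner end is at (315,215) and the pointer tip is at (452,203).

```bash
cat > g.py <<'E'
from h import *
yaw=0.126;M=R.from_euler('z',yaw).as_matrix()[:2,:2];o=np.array([557.,62.5])
G=lambda P:(np.atleast_2d(P)[:,:2]-o)@M
Wd=lambda p:np.array(p)@M.T+o
E
python3 - <<'E'
from g import *
f=np.load("s1.npz");c=cam("wrist",dict(ee_rot=f["R"],tool_pos=f["p"]))
q=G(ray(c,np.array([(315,215),(452,203)])/6+[120,70],27));print(q.round(1),q[1]-q[0])
for p in [(-2,89),(-2,60),(-2,80),(-2,100),(5,-185)]: print(p,Wd(p).round(1))
E
python3 t.py 549 150 100 3.2676
```

```text
[[-75.1 -57.7]
 [-75.8 -29.3]] [-0.70052118 28.40159057]
(-2, 89) [543.8 150.5]
(-2, 60) [547.5 121.8]
(-2, 80) [545.  141.6]
(-2, 100) [542.4 161.5]
(5, -185) [ 585.2 -120.4]
rv [-0.    -0.001 -0.054] d [ -4.6  52.9 179.8] yaw -3.069 q [ 0.08 -0.    1.54 -0.    1.61 -1.56] t 2.275 F [-0.14  0.05  0.16]
```

```bash
python3 t.py 545.2 139.6 95 3.2676; python3 drive.py '0 0 -0.055 -1 21 62 0;0 0 -0.055 -1 42 122 0;0 0 -0.055 0 42 160 0;0 0 -0.055 0 42 185 0;0 0 -0.055 0 42 185 0'; python3 t.py 545.2 139.6 76 3.2676
```

```text
rv [-0.    -0.001 -0.054] d [-1.000e-01  4.280e+01  1.849e+02] yaw -3.069 q [ 0.08 -0.    1.54 -0.    1.61 -1.56] t 2.275 F [-0.14  0.05  0.16]
time_s: 2.9
tool_pos: [543.4, 138.0, 92.9]
ee_rot: [[-0.992, -0.126, -0.005], [-0.126, 0.992, -0.001], [0.005, -0.0, -1.0]]
force: [-0.9, 0.1, 0.0]
grip_width: 0.002
finger_force: 0.0
rv [-0.    -0.005  0.   ] d [-2.1  1.3 16.9] yaw -3.015 q [ 0.16  0.14  1.74 -0.    1.27 -1.54] t 2.9 F [-0.88  0.13  0.03]
```

```bash
python3 drive.py '0 0 0 0 1 6 0;0 0 0 0 2 12 0;0 0 0 0 2 14 0;0 0 0 0 2 14 0'|grep -E "pos|force"; python3 drive.py '0 0 0 0 0 1 0;0 0 0 0 0 2 0;0 0 0 0 0 2 0' |grep -E "pos|force"
```

```text
tool_pos: [545.5, 141.5, 81.5]
force: [0.4, -0.4, 0.1]
finger_force: 0.0
tool_pos: [545.3, 141.5, 79.2]
force: [0.5, -0.3, 0.1]
finger_force: 0.0
```

Run:
```python
from h import *
s=probe_bus.state();im=imaging.camera("wrist");np.savez("s2.npz",im=im,R=s["ee_rot"],p=s["tool_pos"])
cv2.imwrite("pics/w2.png",cv2.resize(im[:,:,::-1],(768,576),interpolation=cv2.INTER_CUBIC))
```

```text
(no output)
```

View pics/w2.png

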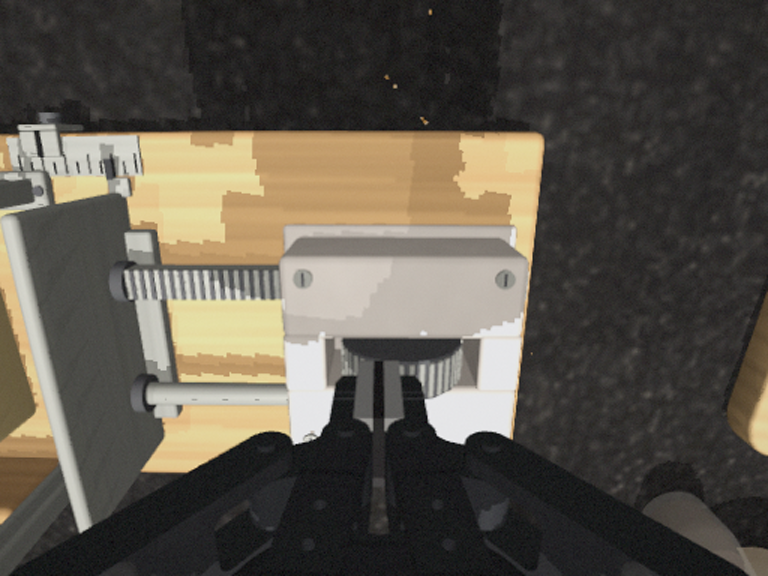

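The wrist view, at 1.5x scale, shows the clip line at (41,143) and the pointer at (110,163). The wheel is centred at column 403 and the shut fingertips at column 379, with their front edge at row 362.

Run:
```python
from g import *
f=np.load("s2.npz");c=cam("wrist",dict(ee_rot=f["R"],tool_pos=f["p"]))
p=f["p"];print(p,G(p))
for dx in (-11,0,11): print("tip tool x",dx,proj(c,p+f["R"]@[dx,0,0])*1.5)
print("tip y7",proj(c,p+f["R"]@[11,7,0])*1.5)
print("wheel front rows",proj(c,[[*Wd((-8,90)),76],[*Wd((8,90)),76],[*Wd((-8,90)),62]])*1.5)
print("slot c (z62)",G(ray(c,np.array([(329,337),(478,337),(403,337)])/1.5,62)).round(1))
q=G(ray(c,np.array([(41,155),(110,160)])/1.5,27));print(q,q[1]-q[0])
im=f["im"][75:175,0:120,::-1];cv2.imwrite("pics/w2c.png",cv2.resize(im,None,fx=6,fy=6,interpolation=cv2.INTER_CUBIC))
```

```text
[545.33220821 141.48816008  79.23052823] [[-1.6491006  79.82823602]]
tip tool x -11 [[376.53493914 409.01745209]]
tip tool x 0 [[376.47437796 381.40744354]]
tip tool x 11 [[376.41157238 352.52254311]]
tip y7 [[397.07856438 352.49290227]]
wheel front rows [[405.69933158 360.68498981]
 [404.75785226 400.8789754 ]
 [403.58292729 344.03708027]]
slot c (z62) [[-10.8  62. ]
 [-10.9 117.9]
 [-10.9  89.7]]
[[-76.51342641 -58.95288186]
 [-74.08622814 -29.86402875]] [ 2.42719828 29.08885311]
```

View pics/w2c.png

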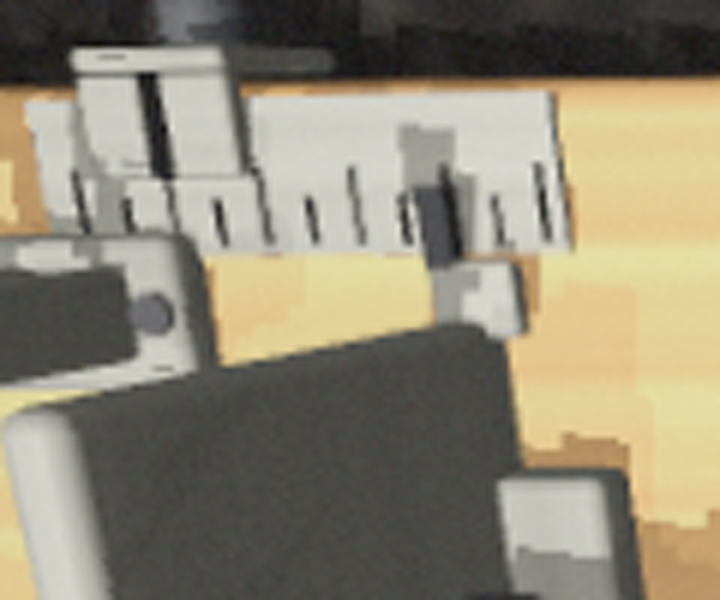

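The crop shows the line's inner end at (161,175) and the pointer tip at (428,190), on the +y side.

```bash
cat > m.py <<'E'
from g import *
import sys
f=np.load("s2.npz");c=cam("wrist",dict(ee_rot=f["R"],tool_pos=f["p"]))
q=G(ray(c,np.array([(161,175),(428,190)])/6+[0,75],27));print(q,q[1]-q[0])
E
python3 m.py;python3 drive.py '0 0 0 0 0 1 0;0 0 0 0 0 2 0;0 0 0 0 0 2 0' |grep -E "pos|force:"; python3 drive.py '0 0 0 0 0 1 0;0 0 0 0 0 1 0' |grep -E "pos|force:"; python3 drive.py '0 0 0 0 0 0.5 0;0 0 0 0 0 0.5 0' |grep -E "pos|force:"
```

```text
[[-76.01974949 -59.38001233]
 [-74.1020178  -31.13156458]] [ 1.91773168 28.24844775]
tool_pos: [545.3, 141.5, 77.1]
force: [-0.1, 0.2, -0.5]
finger_force: 0.0
tool_pos: [545.3, 141.5, 76.2]
force: [0.6, 0.3, -0.1]
finger_force: 0.0
tool_pos: [545.3, 141.5, 75.8]
force: [0.6, 0.6, -0.1]
finger_force: 0.0
```

```bash
python3 drive.py '0 0 0 0 1.5 0.5 0;0 0 0 0 1.5 0.5 0' |grep -E "pos|force:"; python3 drive.py '0 0 0 0 0 0.5 0;0 0 0 0 0 0.5 0' |grep -E "pos|force:"; python3 drive.py '0 0 0 0 0 0.5 0;0 0 0 0 0 0.5 0' |grep -E "pos|force:"
```

```text
tool_pos: [545.3, 142.9, 75.5]
force: [-1.1, -1.4, 2.5]
finger_force: 1.1
tool_pos: [545.4, 142.9, 75.4]
force: [-2.4, -2.2, 6.7]
finger_force: 3.0
tool_pos: [545.5, 143.0, 75.3]
force: [-3.3, -1.9, 9.0]
finger_force: 4.6
```

```bash
python3 drive.py '0 0 0 0 3 -0.3 0;0 0 0 0 6 -0.3 0;0 0 0 0 9 -0.3 0;0 0 0 0 12 -0.3 0;0 0 0 0 15 -0.3 0' |grep -E "pos|force:"
python3 - <<'E'
from h import *
s=probe_bus.state();im=imaging.camera("wrist");np.savez("s3.npz",im=im,R=s["ee_rot"],p=s["tool_pos"])
cv2.imwrite("pics/w3c.png",cv2.resize(im[60:180,0:160,::-1],None,fx=5,fy=5,interpolation=cv2.INTER_CUBIC))
E
```

```text
tool_pos: [543.6, 157.8, 75.4]
force: [-2.5, -1.6, 5.2]
finger_force: 3.0
```

View pics/w3c.png

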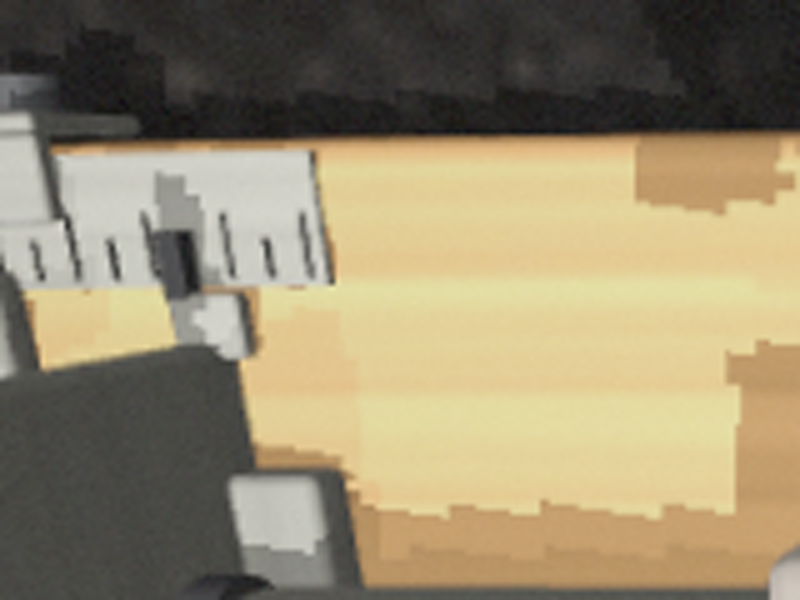

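The pointer tip is now at crop (175,232).

```bash
python3 - <<'E'
from g import *
f=np.load("s3.npz");c=cam("wrist",dict(ee_rot=f["R"],tool_pos=f["p"]))
print(G(ray(c,np.array([(175,232)])/5+[0,60],27)))
E
python3 drive.py '0 0 0 0 0 -6 0;0 0 0 0 -8 -6 0;0 0 0 0 -18 -5 0;0 0 0 0 -18 -0.5 0;0 0 0 0 -18 0 0' |grep -E "pos|force:"
```

```text
[[-74.40758049 -35.27643809]]
tool_pos: [545.9, 139.2, 74.8]
force: [-0.6, -2.5, 6.7]
finger_force: 3.3
```

```bash
python3 drive.py '0 0 0 0 4 -0.7 0;0 0 0 0 8 -0.6 0;0 0 0 0 12 -0.2 0;0 0 0 0 16 0 0;0 0 0 0 20 0.3 0' |grep -E "pos|force:"; python3 drive.py '0 0 0 0 0 -6 0;0 0 0 0 -9 -6 0;0 0 0 0 -18 -6 0;0 0 0 0 -18 -1 0;0 0 0 0 -18 -0.2 0' |grep -E "pos|force:"
```

```text
tool_pos: [543.3, 160.1, 75.1]
force: [-2.5, -1.2, 7.1]
finger_force: 3.6
tool_pos: [545.8, 141.2, 75.0]
force: [-2.6, -3.9, 10.4]
finger_force: 5.4
```

```bash
cat > p.py <<'E'
from g import *
def meas(im,s):
    c=cam("wrist",s)
    xs=np.arange(-90,-60,.25);ys=np.arange(-80,-10,.25)
    X,Y=np.meshgrid(xs,ys,indexing='ij');P=np.c_[Wd(np.c_[X.ravel(),Y.ravel()]),np.full(X.size,27)]
    uv=proj(c,P).astype(np.float32).reshape(*X.shape,2)
    g=cv2.remap(cv2.cvtColor(im,cv2.COLOR_RGB2GRAY),uv[...,0],uv[...,1],cv2.INTER_LINEAR,borderValue=255).astype(float)
    def dark(x0,x1,y0,y1,w):
        h=g[(xs>=x0)&(xs<=x1)].mean(0);h=255-h;k=(ys>=y0)&(ys<=y1)
        b=cv2.blur(h[None],(int(w*4),1),borderType=cv2.BORDER_REPLICATE)[0];j=np.argmax(np.where(k,b,-1))
        sl=slice(max(j-10,0),j+11);w_=np.clip(h[sl]-h[sl].min()-.4*np.ptp(h[sl]),0,None);return (ys[sl]*w_).sum()/w_.sum(),round(b[j])
    return dark(-79.5,-77,-64,-53,2.4),dark(-72.5,-70,-63,-20,3),g
if __name__=="__main__":
    import sys
    for n in ("s1","s2","s3"):
        f=np.load(n+".npz");a,b,g=meas(f["im"],dict(ee_rot=f["R"],tool_pos=f["p"]));print(n,a,b,b[0]-a[0])
    s=probe_bus.state();im=imaging.camera("wrist");np.savez("s4.npz",im=im,R=s["ee_rot"],p=s["tool_pos"]);a,b,g=meas(im,s);print("now",a,b,b[0]-a[0])
E
python3 p.py
```

```text
s1 (np.float64(-58.338168727654406), 169) (np.float64(-30.33831614609647), 166) 27.999852581557935
s2 (np.float64(-59.30062596487842), 198) (np.float64(-30.078274887553235), 189) 29.222351077325186
s3 (np.float64(-50.662660380275156), 57) (np.float64(-35.21199847776448), 198) 15.450661902510674
now (np.float64(-59.2333676737085), 199) (np.float64(-42.712773008981536), 196) 16.520594664726964
```

```bash
python3 drive.py '0 0 0 0 4 -0.3 0;0 0 0 0 8 -0.3 0;0 0 0 0 12 -0.2 0;0 0 0 0 16 0 0;0 0 0 0 19 0.2 0' |grep -E "pos|force:"; python3 drive.py '0 0 0 0 0 -6 0;0 0 0 0 -9 -6 0;0 0 0 0 -18 -6 0;0 0 0 0 -18 -1 0;0 0 0 0 -18 -0.2 0' |grep -E "pos|force:"
python3 p.py | tail -1
```

```text
tool_pos: [543.3, 160.8, 75.0]
force: [-1.7, -1.0, 6.1]
finger_force: 3.1
tool_pos: [545.7, 142.2, 75.1]
force: [-3.7, -4.1, 10.7]
finger_force: 5.9
now (np.float64(-59.26717499622527), 199) (np.float64(-49.7441688449717), 200) 9.523006151253568
```

```bash
python3 drive.py '0 0 0 0 4 -0.3 0;0 0 0 0 8 -0.3 0;0 0 0 0 12 -0.3 0;0 0 0 0 15 -0.1 0;0 0 0 0 17 0 0' |grep -E "pos|force:"; python3 drive.py '0 0 0 0 0 -6 0;0 0 0 0 -9 -6 0;0 0 0 0 -17 -6 0;0 0 0 0 -17 -1 0;0 0 0 0 -17 -0.2 0' |grep -E "pos|force:"
python3 p.py | tail -1
```

```text
tool_pos: [543.4, 159.8, 75.2]
force: [-1.7, -1.0, 6.9]
finger_force: 3.3
tool_pos: [545.7, 142.3, 75.2]
force: [-2.6, -3.3, 9.9]
finger_force: 5.3
now (np.float64(-59.34172948848395), 213) (np.float64(-55.42096551529837), 206) 3.9207639731855792
```

```bash
python3 drive.py '0 0 0 0 3 -0.3 0;0 0 0 0 6 -0.3 0;0 0 0 0 8.5 -0.3 0;0 0 0 0 8.5 -0.3 0' |grep -E "pos|force:"; python3 drive.py '0 0 0 0 0 -8 0;0 0 0 0 -15 -15 0;0 0 0 0 -50 -15 0;0 0 0 0 -65 -15 0;0 0 0 0 -65 -15 0' |grep -E "pos|force:"
python3 drive.py '0 0 0 0 0 0 0' |grep -E "pos"
python3 - <<'E'
from p import *
s=probe_bus.state();im=imaging.camera("wrist");a,b,g=meas(im,s);print(a,b,b[0]-a[0])
np.savez("s5.npz",im=im,R=s["ee_rot"],p=s["tool_pos"])
uv=proj(cam("wrist",s),[*Wd((-74.5,-58)),27])[0].astype(int);print(uv)
x,y=np.clip(uv-[40,30],0,None);print(x,y)
cv2.imwrite("pics/w5c.png",cv2.resize(im[y:y+60,x:x+80,::-1],None,fx=8,fy=8,interpolation=cv2.INTER_CUBIC))
E
```

```text
tool_pos: [544.4, 151.5, 75.5]
force: [-2.5, -1.2, 6.9]
finger_force: 3.4
tool_pos: [552.6, 85.7, 90.1]
force: [-0.1, 0.4, -0.8]
finger_force: 0.0
tool_pos: [552.3, 87.3, 89.9]
(np.float64(-58.8086362206847), 202) (np.float64(-59.284782136849536), 190) -0.4761459161648389
[122 104]
82 74
```

View pics/w5c.png

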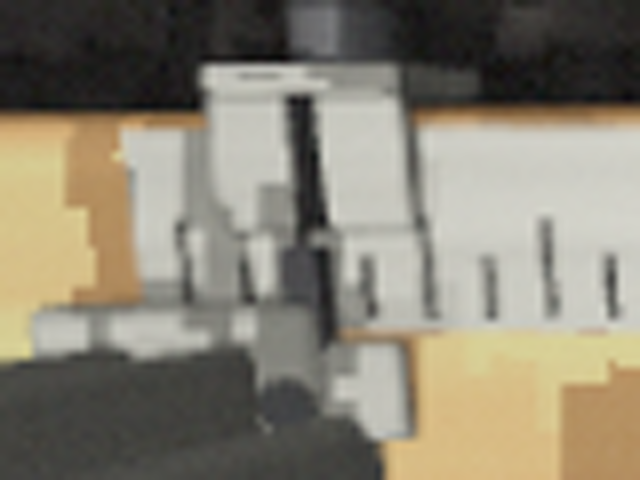

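The crop shows the line's inner end at (315,230). The pointer's top spans roughly columns 282 to 312, with its black side face to the right, so it may have overshot by 1 to 2 mm. I'll check from straight above.

```bash
python3 -c "
from g import *
print(Wd((-2,-58)))"; python3 drive.py '0 0 0 0 0 -27 0;0 0 0 0 -30 -27 0;0 0 0 0 -60 -27 0;0 0 0 0 -83 -27 0;0 0 0 0 -83 -27 0' |grep -E "pos|force:"
python3 drive.py '0 0 0 0 0 0 0;0 0 0 0 0 0 0' |grep -E "pos"
python3 - <<'E'
from p import *
s=probe_bus.state();im=np.mean([imaging.camera("wrist").astype(float) for _ in range(6)],0).astype(np.uint8);a,b,g=meas(im,s);print(a,b,b[0]-a[0])
np.savez("s6.npz",im=im,R=s["ee_rot"],p=s["tool_pos"])
uv=proj(cam("wrist",s),[*Wd((-74.5,-58)),27])[0].astype(int)
x,y=uv-[20,15];print(x,y)
cv2.imwrite("pics/w6c.png",cv2.resize(im[y:y+30,x:x+40,::-1],None,fx=16,fy=16,interpolation=cv2.INTER_CUBIC))
E
```

```text
[562.30453338   4.70846147]
tool_pos: [563.2, 4.2, 116.9]
force: [-0.1, 0.8, -0.0]
finger_force: 0.0
tool_pos: [563.0, 5.7, 116.9]
(np.float64(-57.715048025613676), 191) (np.float64(-59.41543600562588), 161) -1.7003879800122021
230 87
```

View pics/w6c.png

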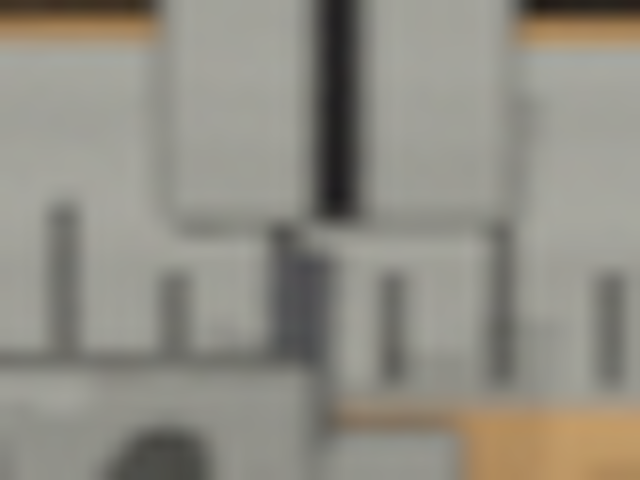

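The straight-down view shows the line centred at crop column 338 and the pointer centred at about 300. With 109 px per 5 mm tick, the overshoot is about 1.7 mm, matching the automatic reading. I'll roll the wheel back about 5 mm of rim.

```bash
python3 -c "
from g import *
print(G(probe_bus.state()['tool_pos']),Wd((-2,93)))"; python3 drive.py '0 0 0 0 50 0 0;0 0 0 0 100 0 0;0 0 0 0 150 0 0;0 0 0 0 150 20 0;0 0 0 0 150 36 0' |grep -E "pos|force:"; python3 drive.py '0 0 0 0 0 3 0;0 0 0 0 0 3 0' |grep -E "pos|force:"
```

```text
[[ -1.21501683 -57.90717563]] [543.32883623 154.51140843]
tool_pos: [543.4, 153.1, 79.6]
force: [-0.6, -0.3, -0.1]
finger_force: 0.0
tool_pos: [543.8, 152.2, 77.5]
force: [-0.4, -0.1, 0.2]
finger_force: 0.0
```

```bash
python3 drive.py '0 0 0 0 1 1.5 0;0 0 0 0 1 2 0' |grep -E "pos|force:"; python3 drive.py '0 0 0 0 0 0.5 0;0 0 0 0 0 0.7 0' |grep -E "pos|force:"
```

```text
tool_pos: [544.2, 154.2, 76.5]
force: [0.9, 0.1, -0.0]
finger_force: 0.0
tool_pos: [543.9, 154.4, 75.6]
force: [0.0, 0.3, 1.7]
finger_force: 1.1
```

```bash
python3 drive.py '0 0 0 0 0 0.5 0;0 0 0 0 0 0.5 0' |grep -E "pos|force:"; python3 drive.py '0 0 0 0 -1.5 0 0;0 0 0 0 -3 0 0;0 0 0 0 -4.5 0 0;0 0 0 0 -5 0 0;0 0 0 0 -5 0 0' |grep -E "pos|force:"
```

```text
tool_pos: [544.0, 154.4, 75.5]
force: [-1.8, -1.2, 5.6]
finger_force: 2.9
tool_pos: [544.6, 149.9, 75.5]
force: [-2.6, 1.4, 5.5]
finger_force: 2.7
```

Lift off and measure from the same overhead view.

```bash
python3 drive.py '0 0 0 0 0 -20 0;0 0 0 0 -10 -41 0;0 0 0 0 -60 -41 0;0 0 0 0 -110 -41 0;0 0 0 0 -146 -41 0' |grep -E "pos|force:"
python3 drive.py '0 0 0 0 0 0 0;0 0 0 0 0 0 0;0 0 0 0 0 0 0' |grep -E "pos"
python3 - <<'E'
from p import *
s=probe_bus.state();im=np.mean([imaging.camera("wrist").astype(float) for _ in range(6)],0).astype(np.uint8);a,b,g=meas(im,s);print(a,b,b[0]-a[0],s["time_s"])
np.savez("s7.npz",im=im,R=s["ee_rot"],p=s["tool_pos"])
uv=proj(cam("wrist",s),[*Wd((-74.5,-58)),27])[0].astype(int)
x,y=uv-[20,15]
A=cv2.resize(im[y:y+30,x:x+40,::-1],None,fx=12,fy=12,interpolation=cv2.INTER_CUBIC)
B=cv2.resize(im[100:300,:280,::-1],None,fx=1.0,fy=1.0)
B=cv2.resize(im[60:330,0:330,::-1],(440,360))
o_=np.zeros((360,720,3),np.uint8)
cv2.imwrite("pics/w7c.png",np.hstack([cv2.resize(A,(360,360*3//4))if 0 else cv2.resize(A,(360,270)),cv2.resize(B,(330,270))]))
np.save("crop.npy",[x,y])
E
```

```text
tool_pos: [563.7, 2.7, 117.4]
force: [-0.2, -0.5, -0.4]
finger_force: 0.0
tool_pos: [563.1, 5.6, 116.2]
(np.float64(-57.903119288918425), 194) (np.float64(-58.57256968048945), 168) -0.6694503915710257 16.375
```

View pics/w7c.png

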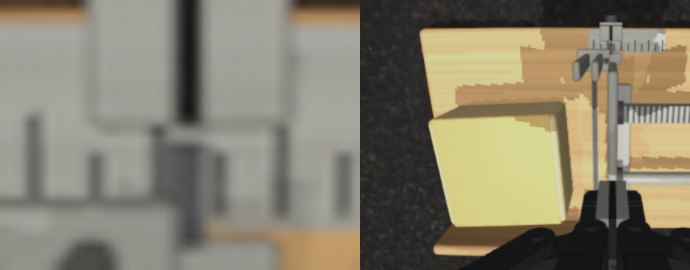

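Crop: line at 188 and pointer at about 186, so the plate is on its mark. The cheese's top corners in the full picture are at about (70,183), (195,175), (203,284) and (92,286).

```bash
python3 - <<'E'
from g import *
f=np.load("s7.npz");c=cam("wrist",dict(ee_rot=f["R"],tool_pos=f["p"]))
g=G(ray(c,[(70,183),(195,175),(203,284),(92,286)],68));print(g.round(1),g.mean(0))
print("edge angles",np.arctan2(-(g[2]-g[1])[1],(g[2]-g[1])[0])*-1,np.arctan2(-(g[3]-g[0])[1],(g[3]-g[0])[0])*-1, np.arctan2(-(g[1]-g[0])[0],(g[1]-g[0])[1]))
f=f["im"]
m=cv2.inRange(cv2.cvtColor(f,cv2.COLOR_RGB2HSV),(22,90,150),(40,255,255))
cs,_=cv2.findContours(m,0,2);k=max(cs,key=cv2.contourArea);print(cv2.contourArea(k),cv2.approxPolyDP(k,6,True).reshape(-1,2).tolist())
E
python3 t.py 563 6 117 3.2676
```

```text
[[ -25.6 -175. ]
 [ -31.   -93. ]
 [  49.7  -91.7]
 [  52.4 -173.1]] [  11.35188296 -133.17108845]
edge angles 0.01593560836977899 0.024245268057459905 0.06571781313614533
5860.0 [[70, 181], [96, 286], [200, 282], [198, 272], [196, 282], [185, 277], [181, 266], [191, 270], [184, 260], [177, 267], [125, 246], [121, 216], [129, 211], [119, 202], [128, 203], [114, 180], [154, 177]]
rv [ 0.    -0.     0.003] d [-0.1  0.9 -1.3] yaw -3.012 q [-0.08  0.12  1.72 -0.    1.31 -1.78] t 16.675 F [ 0.25 -0.26 -0.2 ]
```

```bash
python3 -c "
from g import *
print(G(ray(cam('side'),[(305,166),(256,157),(238,157),(274,157)],0)).round(), G(ray(cam('scene'),[(297,160),(340,184)],0)).round())"
python3 drive.py '0 0 0 -4 -40 0 0;0 0 0 -8 -80 0 0;0 0 0 -12 -120 0 0;0 0 0 -12 -135 0 0;0 0 0 -12 -135 0 0' |grep -E "pos|force:"; python3 -c "
from g import *
print(G(probe_bus.state()['tool_pos']))"
```

```text
[[-174. -395.]
 [  27. -447.]
 [ 100. -439.]
 [ -47. -455.]] [[  16. -438.]
 [-182. -396.]]
tool_pos: [592.2, -128.1, 115.6]
force: [-0.2, -0.1, 0.2]
finger_force: 0.0
[[  10.91982648 -193.52258269]]
```

```bash
python3 drive.py '0 0 0 0 0 20 0;0 0 0 0 0 40 0;0 0 0 0 0 60 0;0 0 0 0 0 70 0;0 0 0 0 0 70 0' |grep -E "pos|force:"; python3 drive.py '0 0 0 0 2 0 0;0 0 0 0 4 0 0;0 0 0 0 6 0 0;0 0 0 0 8 0 0;0 0 0 0 8 0 0' |grep -E "pos|force:"; python3 -c "
from g import *
print(G(probe_bus.state()['tool_pos']))"
```

```text
tool_pos: [591.4, -127.3, 44.3]
force: [-0.1, 0.3, 0.1]
finger_force: 0.0
tool_pos: [591.9, -120.1, 46.6]
force: [0.9, -3.9, 2.0]
finger_force: 1.9
[[  11.70119715 -185.55676174]]
```

```bash
for i in 1; do python3 drive.py '0 0 0 0 3 0 0;0 0 0 0 6 0 0;0 0 0 0 9 0 0;0 0 0 0 12 0 0;0 0 0 0 12 0 0' |grep -E "pos|force:";  python3 drive.py '0 0 0 0 3 0 0;0 0 0 0 6 0 0;0 0 0 0 9 0 0;0 0 0 0 11 0 0;0 0 0 0 11 0 0' |grep -E "pos|force:"; done
python3 - <<'E'
from g import *
s=probe_bus.state();im=imaging.camera("wrist");np.savez("s8.npz",im=im,R=s["ee_rot"],p=s["tool_pos"]);print(G(s["tool_pos"]))
cv2.imwrite("pics/w8.png",cv2.resize(im[:,:,::-1],(768,576),interpolation=cv2.INTER_CUBIC))
E
```

```text
tool_pos: [590.2, -108.0, 46.3]
force: [2.0, -3.5, 3.9]
finger_force: 2.0
tool_pos: [588.3, -96.7, 45.7]
force: [0.7, -3.4, 2.5]
finger_force: 1.9
[[  11.06023592 -161.87275949]]
```

View pics/w8.png

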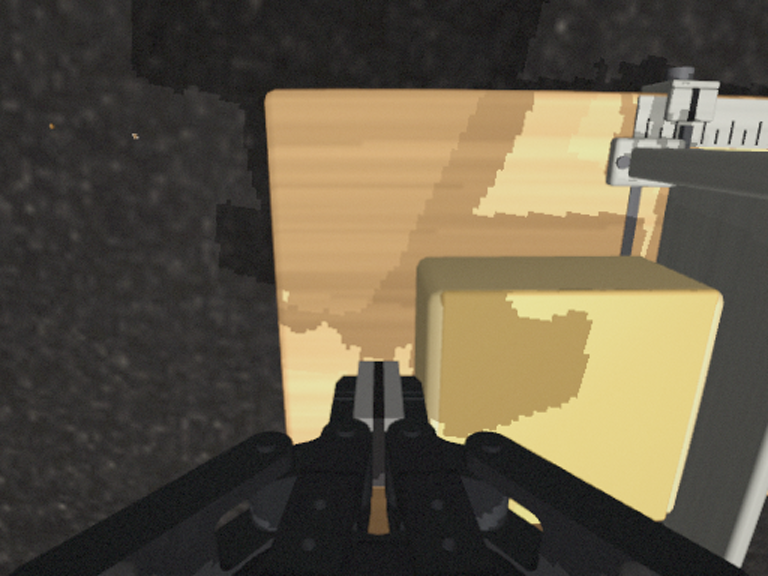

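The cheese's left top edge runs from about (721,294) to (663,520). The plate is still ahead of it, and the clip line and pointer are still in line at about (695,95) and (683,135).

```bash
python3 - <<'E'
from p import *
f=np.load("s8.npz");s=dict(ee_rot=f["R"],tool_pos=f["p"]);c=cam("wrist",s)
g=G(ray(c,np.array([(721,294),(663,520),(437,292)])/1.5,68));print(g.round(1));d=g[1]-g[0];print("rot",np.arctan2(-d[1],d[0])*-1)
a,b,_=meas(f["im"],s);print(a[0],b[0])
E
python3 drive.py '0 0 0 0 2 0 0;0 0 0 0 4 0 0;0 0 0 0 4 0 0'|grep -E "pos|force:"
```

```text
[[ -28.3  -64.9]
 [  52.   -65.2]
 [ -28.8 -145.3]]
rot -0.0038638527628150846
-56.92333820233713 -58.76006482429205
tool_pos: [587.5, -93.5, 45.7]
force: [-0.6, -7.8, 3.4]
finger_force: 3.4
```

```bash
python3 drive.py '0 0 0 0 -4 0 0;0 0 0 0 -10 0 0;0 0 0 0 -10 0 0'|grep -E "pos|force:"
python3 - <<'E'
from p import *
s=probe_bus.state();im=np.mean([imaging.camera("wrist").astype(float) for _ in range(4)],0).astype(np.uint8);np.savez("s9.npz",im=im,R=s["ee_rot"],p=s["tool_pos"])
a,b,_=meas(im,s);print(a,b,b[0]-a[0])
c=cam("wrist",s)
# profile along guide y at mid-cheese height lines: top plane z=68
ys=np.arange(-80,-40,1.);
for x in (-20,-10):
  uv=proj(c,np.c_[Wd(np.c_[np.full(len(ys),x),ys]),np.full(len(ys),68.)]).astype(np.float32)
  px=cv2.remap(im,uv[None,:,0],uv[None,:,1],1)[0].astype(int);print(x,[(int(y),*p) for y,p in zip(ys,px)][8:32:1])
E
```

```text
tool_pos: [588.8, -103.0, 45.3]
force: [0.6, -0.3, -0.1]
finger_force: 0.0
(np.float64(-57.04938828720416), 217) (np.float64(-58.34959336474537), 191) -1.3002050775412073
-20 [(-72, np.int64(229), np.int64(211), np.int64(137)), (-71, np.int64(229), np.int64(210), np.int64(136)), (-70, np.int64(229), np.int64(210), np.int64(135)), (-69, np.int64(229), np.int64(210), np.int64(135)), (-68, np.int64(228), np.int64(210), np.int64(135)), (-67, np.int64(228), np.int64(209), np.int64(135)), (-66, np.int64(228), np.int64(209), np.int64(134)), (-65, np.int64(228), np.int64(209), np.int64(134)), (-64, np.int64(228), np.int64(209), np.int64(135)), (-63, np.int64(227), np.int64(208), np.int64(136)), (-62, np.int64(228), np.int64(224), np.int64(172)), (-61, np.int64(226), np.int64(214), np.int64(164)), (-60, np.int64(77), np.int64(75), np.int64(69)), (-59, np.int64(71), np.int64(71), np.int64(66)), (-58, np.int64(69), np.int64(69), np.int64(64)), (-57, np.int64(71), np.int64(70), np.int64(66)), (-56, np.int64(70), np.int64(71), np.int64(66)), (-55, np.int64(0), np.int64(0), np.int64(0)), (-54, np.
[... 773 characters left out ...]
), np.int64(136)), (-62, np.int64(227), np.int64(223), np.int64(172)), (-61, np.int64(221), np.int64(209), np.int64(160)), (-60, np.int64(107), np.int64(100), np.int64(84)), (-59, np.int64(70), np.int64(70), np.int64(66)), (-58, np.int64(71), np.int64(70), np.int64(68)), (-57, np.int64(69), np.int64(69), np.int64(65)), (-56, np.int64(73), np.int64(73), np.int64(70)), (-55, np.int64(70), np.int64(70), np.int64(66)), (-54, np.int64(69), np.int64(69), np.int64(65)), (-53, np.int64(68), np.int64(68), np.int64(65)), (-52, np.int64(0), np.int64(0), np.int64(0)), (-51, np.int64(0), np.int64(0), np.int64(0)), (-50, np.int64(0), np.int64(0), np.int64(0)), (-49, np.int64(0), np.int64(0), np.int64(0))]
```

```bash
python3 drive.py '0 0 0 0 -5 -10 0;0 0 0 0 -5 -40 0;0 0 0 0 -5 -71 0;0 0 0 0 -5 -71 0'|grep -E "pos|force:"; python3 drive.py '0 0 0 3 30 0 0;0 0 0 6 60 0 0;0 0 0 9 90 0 0;0 0 0 12 112 0 0;0 0 0 12 112 0 0'|grep -E "pos|force:";python3 drive.py '0 0 0 0 0 0 0;0 0 0 0 0 0 0'|grep -E "pos|force:"
python3 - <<'E'
from p import *
from scipy.signal import savgol_filter
s=probe_bus.state();im=np.mean([imaging.camera("wrist").astype(float) for _ in range(6)],0).astype(np.uint8);np.savez("s10.npz",im=im,R=s["ee_rot"],p=s["tool_pos"])
a,b,_=meas(im,s);print(a,b,b[0]-a[0],G(s["tool_pos"]))
def prof(im,s,x0,x1,z,y0,y1,n=4):
    c=cam("wrist",s);ys=np.arange(y0,y1,1/2);out=[]
    for x in np.linspace(x0,x1,n):
        uv=proj(c,np.c_[Wd(np.c_[np.full(len(ys),x),ys]),np.full(len(ys),z)]).astype(np.float32)
        out.append(cv2.remap(im,uv[None,:,0],uv[None,:,1],1)[0].astype(int))
    return ys,np.mean(out,0).round().astype(int)
for n in ("s6","s7","s10"):
    f=np.load(n+".npz");t=dict(ee_rot=f["R"],tool_pos=f["p"])
    print(n,"line",prof(f["im"],t,-79,-77,27,-62,-54)[1][:,0].tolist(),"ptr",prof(f["im"],t,-73,-72,27,-64,-54)[1][:,0].tolist())
ys,p=prof(im,s,-20,-15,68,-66,-50);print([(float(y),int(q[0]),int(q[2])) for y,q in zip(ys,p)])
E
```

```text
tool_pos: [592.4, -108.8, 121.3]
force: [-0.2, -0.3, 0.3]
finger_force: 0.0
tool_pos: [563.0, 2.9, 116.6]
force: [0.3, -0.8, 0.5]
finger_force: 0.0
tool_pos: [563.7, 0.8, 116.8]
force: [-0.2, -0.1, 0.7]
finger_force: 0.0
(np.float64(-58.23208923208923), 193) (np.float64(-57.283921388528185), 172) 0.9481678435610448 [[ -1.1202847  -62.09413411]]
s6 line [158, 158, 158, 158, 155, 145, 116, 78, 44, 42, 73, 110, 142, 152, 156, 156] ptr [150, 157, 159, 159, 157, 149, 132, 103, 87, 82, 82, 94, 112, 138, 152, 155, 142, 122, 118, 137]
s7 line [158, 158, 158, 158, 152, 136, 103, 63, 38, 39, 88, 126, 150, 155, 157, 156] ptr [158, 158, 158, 158, 159, 150, 133, 105, 96, 93, 88, 84, 82, 82, 100, 108, 109, 102, 117, 142]
s10 line [158, 158, 158, 156, 147, 120, 74, 43, 39, 74, 110, 143, 154, 157, 157, 156] ptr [158, 158, 159, 159, 153, 139, 112, 112, 123, 123, 104, 86, 83, 83, 82, 82, 86, 106, 140, 155]
[(-66.0, 173, 88), (-65.5, 173, 88), (-65.0, 172, 88), (-64.5, 173, 92), (-64.0, 175, 102), (-63.5, 179, 115), (-63.0, 179, 118), (-62.5, 175, 116), (-62.0, 170, 111), (-61.5, 166, 107), (-61.0, 156, 100), (-60.5, 138, 87), (-60.0, 112, 74), (-59.5, 88, 68), (-59.0, 91, 84), (-58.5, 108, 101), (-58.0, 121, 114), (-57.5, 128, 121), (-57.0, 132, 125), (-56.5, 134, 127), (-56.0, 134, 127), (-55.5, 134, 127), (-55.0, 134, 126), (-54.5, 130, 124), (-54.0, 126, 118), (-53.5, 120, 114), (-53.0, 124, 116), (-52.5, 161, 153), (-52.0, 186, 178), (-51.5, 197, 188), (-51.0, 199, 190), (-50.5, 200, 191)]
```

Pushing the cheese home moved the plate about +1 mm. That is inside tolerance, but I'll re-centre it by rolling the wheel a few millimetres, which keeps the cheese against the plate.

```bash
python3 drive.py '0 0 0 0 50 0 0;0 0 0 0 100 0 0;0 0 0 0 147 0 0;0 0 0 0 147 20 0;0 0 0 0 147 36 0' |grep -E "pos|force:"; python3 drive.py '0 0 0 0 0 3 0;0 0 0 0 0 4 0;0 0 0 0 0 4 0' |grep -E "pos|force:"; python3 -c "
from g import *
print(G(probe_bus.state()['tool_pos']))"
```

```text
tool_pos: [544.2, 147.1, 79.4]
force: [0.5, -0.5, -1.0]
finger_force: 0.0
tool_pos: [545.2, 146.8, 77.2]
force: [0.2, 0.0, -0.1]
finger_force: 0.0
[[-1.15356795 85.12247635]]
```

```bash
python3 drive.py '0 0 0 0 1 1 0;0 0 0 0 2 1.6 0;0 0 0 0 2 1.6 0' |grep -E "pos|force:"; python3 drive.py '0 0 0 0 0 0.5 0;0 0 0 0 0 0.5 0' |grep -E "pos|force:"
```

```text
tool_pos: [544.7, 149.4, 75.6]
force: [0.1, -1.8, 1.8]
finger_force: 1.1
tool_pos: [544.7, 149.4, 75.5]
force: [-1.7, -3.2, 6.7]
finger_force: 3.3
```

```bash
python3 drive.py '0 0 0 0 1 0 0;0 0 0 0 2 0 0;0 0 0 0 3 0 0;0 0 0 0 3 0 0' |grep -E "pos|force:"; python3 drive.py '0 0 0 0 0 -20 0;0 0 0 0 -10 -41 0;0 0 0 0 -60 -41 0;0 0 0 0 -110 -41 0;0 0 0 0 -147 -41 0' |grep -E "pos|force:"
python3 drive.py '0 0 0 0 0 0 0;0 0 0 0 0 0 0;0 0 0 0 0 0 0' |grep -E "pos|force:"
python3 - <<'E'
from p import *
s=probe_bus.state();im=np.mean([imaging.camera("wrist").astype(float) for _ in range(6)],0).astype(np.uint8);np.savez("s11.npz",im=im,R=s["ee_rot"],p=s["tool_pos"])
a,b,_=meas(im,s);print(a,b,b[0]-a[0],s["time_s"],s["force"])
def prof(im,s,x0,x1,z,y0,y1,n=4):
    c=cam("wrist",s);ys=np.arange(y0,y1,1/2);out=[]
    for x in np.linspace(x0,x1,n):
        uv=proj(c,np.c_[Wd(np.c_[np.full(len(ys),x),ys]),np.full(len(ys),z)]).astype(np.float32)
        out.append(cv2.remap(im,uv[None,:,0],uv[None,:,1],1)[0].astype(int))
    return ys,np.mean(out,0).round().astype(int)
print("line",prof(im,s,-79,-77,27,-62,-54)[1][:,0].tolist(),"ptr",prof(im,s,-73,-72,27,-64,-54)[1][:,0].tolist())
for x in (-24,-15,-5,5,45):
    ys,p=prof(im,s,x,x+2,68,-64,-54);print(x,p[:,0].tolist(),p[:,2].tolist())
E
```

```text
tool_pos: [544.4, 152.2, 75.5]
force: [-1.5, -2.2, 7.3]
finger_force: 3.2
tool_pos: [563.4, 4.9, 117.2]
force: [0.8, -0.0, -0.1]
finger_force: 0.0
tool_pos: [562.8, 7.7, 116.0]
force: [-0.4, -0.2, -0.1]
finger_force: 0.0
(np.float64(-57.901250788311955), 193) (np.float64(-58.94860952578604), 171) -1.0473587374740845 25.6 [-0.44031545 -0.2207236  -0.13574201]
line [158, 158, 158, 158, 152, 134, 103, 61, 40, 44, 88, 123, 148, 155, 156, 156] ptr [157, 158, 158, 158, 158, 151, 134, 105, 83, 74, 81, 82, 86, 94, 117, 124, 120, 99, 117, 140]
-24 [192, 193, 188, 183, 177, 166, 146, 126, 127, 135, 143, 148, 148, 148, 147, 146, 142, 135, 128, 128] [124, 130, 126, 122, 117, 109, 97, 102, 115, 127, 135, 140, 141, 141, 140, 139, 135, 128, 120, 120]
-15 [176, 178, 175, 170, 165, 154, 136, 121, 125, 132, 136, 139, 140, 140, 138, 134, 130, 124, 120, 122] [110, 116, 115, 111, 107, 100, 93, 100, 114, 124, 129, 132, 132, 132, 130, 127, 123, 117, 113, 116]
-5 [216, 216, 216, 217, 216, 201, 172, 124, 118, 121, 128, 132, 134, 134, 134, 133, 130, 124, 120, 120] [171, 174, 170, 162, 155, 140, 119, 99, 106, 114, 121, 125, 126, 127, 126, 126, 122, 117, 112, 114]
5 [216, 216, 216, 216, 213, 198, 172, 136, 120, 122, 128, 132, 133, 134, 133, 132, 129, 123, 114, 97] [177, 179, 174, 164, 154, 137, 120, 104, 108, 114, 121, 124, 126, 126, 126, 125, 122, 116, 107, 91]
45 [48, 58, 70, 82, 94, 106, 115, 123, 130, 132, 134, 134, 133, 114, 83, 38, 37, 37, 36, 38] [47, 56, 68, 80, 91, 102, 110, 118, 125, 127, 128, 128, 129, 110, 80, 37, 36, 36, 35, 36]
```

```bash
python3 -c "
from rig import r, imaging, probe_bus, job
print(job.sign_off())"
```

```text
the job is handed in; nothing more can be done
None
```

I handed the job in at about 26 s: by my last camera measurement the pointer is about 1 mm from the gauge mark (limit 2 mm), with the cheese flat against the stop plate and the guide unmoved; sign-off returned no verdict.

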